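# Lay the big ring wrench on the tool rest

### The arm

A 6-joint arm with a two-finger parallel gripper is mounted at the origin on the work surface. World frame = base frame: x ahead of the robot, y to its left, z up, the work surface at z = 0. Lengths are in m, angles in rad, forces in N, time in s.
With the tool pointing down it reaches from about 0.25 to 0.725 m from the base axis. Payload 4 kg.
Tool frame: the origin (TCP) lies midway between the tips of the shut fingers; the grasp point (between the pads) lies 19 mm behind it; z points along the fingers, y is the line along which they close (so a half turn about z gives the same grasp; the last joint's range is limited). The gripper opens to 85 mm and grips with 20 to 120 N. Pads are 22 mm wide; open, the fingers measure 114 mm over their backs; the gripper's body (76 mm by 85 mm) begins 54 mm behind the grasp point. The pads swing forward as they close: fully open they stand 13 mm farther back than shut.
Start: joints at [1.229, 0.241, 0.005, 1.335, 0, 1.571], TCP at [0.168, 0.471, 0.231] pointing down, gripper open.
Joint ranges: [-2.72, 2.72], [-1.05, 1.87], [-1.09, 1.28], [-1.99, 2.15], [-1.42, 1.44], [-3.14, 3.14]. Speed limits (rad/s): [2.79, 2.79, 3.14, 3.14, 3.14, 3.14].

### API

Orientations are given as a unit quaternion [w, x, y, z].
In Python, from rig import observe, grab_frame, r gives the robot as it stands.
- The arm moves only by the tool send_rows, never from a script. Its argument "motion" is text: rows parted by semicolons, each of 4 numbers parted by spaces: the shift along the world's x, y, z normalised to -1 to 1, where 1 is 400 mm, then the turn about the world's z normalised to -1 to 1, where 1 is 360 degrees. In form: x y z twist; .... A call has 1 to 20 rows; each row is the pose to reach, as a shift and turn from the pose commanded when the call began, turning the shorter way round; what a row does not reach only later rows make up. A row lasts 1/8 s, in which the tool goes at most 62.5 mm and 10.7 degrees, less where a joint would pass 70% of its speed; a pose out of reach is approached as far as the arm can. A call with a number of a shift or a turn outside -1 to 1 is refused whole. A call with a gripper value outside its range is refused whole. "fingers" is the closure, from -1 (fully open) to 1 (shut), set as the call begins (left out, the last holds). The fingers move at their own pace and stop on an object; "grip_force" is the grip in N (left out, the last holds). Time passes only in rows, so rows that repeat a pose let the fingers close. It gives the time, the measured TCP pose, the force, the opening and the grip force at its end, in the units of the state.
- observe(): the state, without advancing time (a new reading comes with each control period).
- grab_frame(name): name is "scene" or "top" or "wrist"; returns a dict with "color" (384x512x3 uint8, red, green, blue), "fx", "fy", "cx", "cy" (pixels), "rvec" (rotation vector, rad) and "tvec" (3), from world to camera coordinates, as OpenCV has them; the wrist camera has in their place "hand_eye" (4x4, takes a point from camera to tool coordinates, whose origin is the TCP and whose axes are the flange's). Camera axes: x right, y down, z forward; pixel columns grow to the right and rows downward; lengths in m; the calibration is good to about 2 mm. The wrist camera is an equidistant fisheye: a pixel r from the principal point sees the ray r / f radians off the axis. A picture is of the moment at which its call begins: read the wrist's pose just before it. There is no depth.
- r.close_job(): hands the job in; it is judged then, once.
The state is a dict: "time": time; "joint_positions": joint angles; "dq": joint speeds; "joint_efforts": joint torques, N m; "tcp_pos": TCP position; "orientation": TCP orientation; "contact_force": force on the tool from outside, world axes, zero at the start; "wrist_torque": the same for the moment, N m; "grip_width": finger opening in m; "finger_force": force on a finger pad.
Only numpy, scipy, OpenCV 4.12 (cv2) and the standard library are available. Lean on these libraries where they do the work, as an engineer would, in place of code of your own. Each camera call takes 0.05 s, during which the arm holds its last target. There are 200 camera calls.

### The job

Take the larger of the two ring wrenches down from its hook on the wire rack, and lay it flat across both ribs of the tool rest, in the free half beside the wrench already lying there. It must lie the same way as that one, parallel to it, with its ring just touching the end stop. Set it down gently and let go; do not bump the lamp bar above the rack, shove the rest along the bench, or disturb the other tools, the bottle or the dome.

Things in the scene. Friction and masses are not known exactly. Their poses are not given: they have to be found in the camera images.
- wrench: Larger steel ring wrench, 168 mm long, 12 thick, 0.18-0.35 kg. Origin: handle's middle (mid-thickness), a good grip. x along the handle to the ring, z through the thickness. Handle 16 wide, tail at x=-85; ring centre x=+58, outside 50, hole 34. Starts hanging ring up on either hook: x points up and away from the robot, 65 degrees above level; z out of the rack's front and up.
- wrench_nose (a point): Outermost point of the larger wrench's ring (x = +83 mm on the wrench's long axis, mid-thickness): what must touch the end stop. Axes as wrench.
- small_wrench: Bystander: smaller ring wrench hanging the same way on the other hook, 137 mm long, handle 12 mm wide, 12 thick, ring 36 outside with a 22 hole. Origin and axes as for the larger one (tail at x = -55, ring centre at +64 mm).
- laid_wrench: Bystander: middle-sized ring wrench, 157 mm long, 12 thick, handle 14 wide, ring 42 mm outside, already lying on the rest 48 mm to the +y side of its middle, ring against the stop. Origin mid-thickness on the handle, x toward the ring.
- rack: Fixed wire rack, 310 mm wide, 240 high. Origin: middle of its foot, on the bench; x away from the robot, y along its width. The wrenches' origins hang at x=0, z=160, y=-70 and +70 mm. They lean on two 10 mm cross bars behind them, 72 mm above and 60 mm below their origins along their x; nothing else is behind the handles.
- hook_a (a point): Tip of the hook at the rack's y = -70 mm (point axes as rack). Each hook, of 6 mm wire, runs out from the rack along the hanging wrench's z to 18 mm beyond the wrench's mid-plane, then turns up 11 mm along the wrench's x (outermost 24 mm). Raise the wrench 13 to 24 mm along its own x (18 is best), then draw it out at least 35 mm along its own z.
- hook_b (a point): Tip of the like hook at the rack's y = +70 mm.
- lamp: Fixed lamp bar over the rack, origin and axes as rack: bar 30 mm wide in x, centred at x=-33, 360 long in y, from z=336 to 358, on round posts at x=85, y=-173 and +173 mm. It is straight above the handles: a gripper pointing down cannot reach them; one leaning about 40 degrees (coming from the robot's side, fingers pointing forward and down, one each side of the handle) clears it.
- rest: Loose tool rest, 1.2 kg, slides if pushed over about 8 N: wooden plate 240 x 170 x 6 mm. Origin: centre of underside; x to the end stop (away from the robot), y across. Ribs along y, 12 wide, at x=-45 and +62, tops at z=20; fingertips fit between them under a wrench. Stop: bar along y, face at x=+100, top z=38. A wrench on the ribs has its origin at z=26. Free half: y -75 to -10 mm.
- oil_bottle: Bystander: blue jar, 56 mm across, 100 mm high, to the left of the rack. Origin: centre of its underside.
- dome: Bystander: clear dust dome with a knob, 100 mm across, 97 mm high, beyond the rest. Origin: centre of its underside.

How it is judged:
On the way:
1. the larger wrench is off its hook, clear of the rack and held in the fingers (distance of wrench from where it was at the start of the episode above 0.06 m and contact force between wrench and rack below 0.1 N and contact force between the fingers and wrench above 1 N), for 0.2 s.
At the end, for the whole second after the job is handed in: The larger wrench lies released and still on both ribs of the rest (height within 2.5 mm, flat within 3 degrees), parallel to the rest's x within 6 degrees, ring within 3.5 mm of the end stop, its origin 10 to 75 mm to the -y side of the rest's middle (z of wrench in the frame of rest between 0.0235 and 0.0285 m and angle between the z axis of wrench and the z axis of rest, either way round below 0.05 rad and angle between the x axis of wrench and the x axis of rest, either way round below 0.1 rad and x of wrench_nose in the frame of rest between 0.0965 and 0.1025 m and y of wrench in the frame of rest between -0.075 and -0.01 m and linear speed of wrench below 0.01 m/s and contact force between wrench and rest above 0.5 N and contact force between wrench and the fingers below 0.05 N); the robot touches nothing.
It fails at once if the lamp bar is bumped (over 3 N) (contact force between lamp and anything else above 3 N).
It fails at once if the rest is shoved more than 12 mm (distance of rest from where it was at the start of the episode above 0.012 m).
It fails at once if the wrench is banged down or rammed into the rest (over 40 N) (contact force between wrench and rest above 40 N).
It fails at once if the smaller wrench or the wrench already laid is moved (more than 20 mm) (distance of any of small_wrench, laid_wrench from where it was at the start of the episode above 0.02 m).
It fails at once if the bottle or the dome is moved (more than 15 mm) (distance of any of oil_bottle, dome from where it was at the start of the episode above 0.015 m).
It also fails if it takes over 43 s, if anything falls off the work surface, if the arm or the gripper's body presses on something with over 40 N, if the wrist force passes 120 N, or if a joint passes its speed limit or range.

## Working session

There is one attempt and no reset: what is moved stays moved. The work goes in short steps, Python scripts to look and compute and a tool call to move; the robot and the scene stay as the last step left them, time stands still between calls to the robot, and variables do not carry over. Pictures are saved under pics/ and viewed, at most 10 in all, crops included, and the job is handed in when it is done.

Besides the shell and the picture viewer there is one more tool, called as name(argument=value, ...) on one line, values as JSON. send_rows: Moves the arm, as the interface text tells. Its arguments: {"type":"object","properties":{"motion":{"type":"string"},"fingers":{"type":"number"},"grip_force":{"type":"number"}},"required":["motion"]}

View pics/scene0.png

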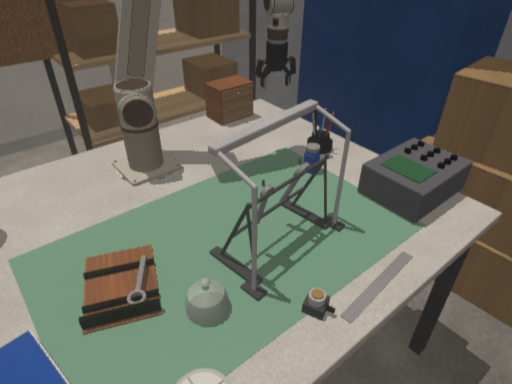

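View pics/top0.png

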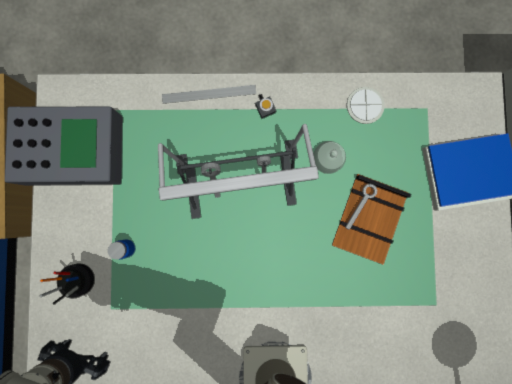

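The top view shows the lamp bar from (160,190) to (316,175), with the wrenches just behind it near (212,170) and (263,162). The rest is at (370,220), with its stop at the far edge, and the dome is at (330,155). The moves command only a shift and a turn about world z, but the task needs the tool to lean. So I'll first test in free space what the arm does at the edge of its reach.

send_rows(motion="0.4 0.1 0.5 0; 0.875 0.25 1 0; 0.875 0.25 1 0; 0.875 0.25 1 0; 0.875 0.25 1 0; 0.875 0.25 1 0; 0.875 0.25 1 0; 0.875 0.25 1 0; 0.875 0.25 1 0; 0.875 0.25 1 0; 0.875 0.25 1 0; 0.875 0.25 1 0", fingers=-1)

```text
time: 1.65
tcp_pos: [0.4173, 0.47, 0.4686]
orientation: [0.014, 0.17, 0.985, 0.023]
contact_force: [1.5, 0.6, 0.5]
grip_width: 0.0855
finger_force: 0.0
```

```bash
python3 - <<'E'
from h import *
o=observe(); print(o['joint_positions'].round(3),o['dq'].round(3),o['tcp_pos'].round(4),o['orientation'].round(4))
E
```

```text
[0.845 0.643 1.274 2.149 0.    1.186] [-0.038  0.005 -0.002  0.001  0.001 -0.039] [0.4173 0.47   0.4686] [0.0139 0.1698 0.9851 0.0226]
```

send_rows(motion="0 0 0 0; 0 0 0 0")

```text
time: 1.9
tcp_pos: [0.4173, 0.4702, 0.4684]
orientation: [0.014, 0.17, 0.985, 0.022]
contact_force: [-0.1, -0.4, 0.1]
grip_width: 0.0856
finger_force: 0.0
```

```bash
python3 - <<'E'
from h import *
o=observe(); print(o['joint_positions'].round(3),o['dq'].round(3),o['tcp_pos'].round(4),o['orientation'].round(4))
E
```

```text
[0.845 0.643 1.274 2.149 0.    1.186] [ 0.002 -0.     0.    -0.002 -0.001  0.   ] [0.4173 0.4702 0.4684] [0.0138 0.1698 0.9851 0.0224]
```

send_rows(motion="0 -0.5 -0.25 0; 0 -0.5 -0.25 0; 0 -0.5 -0.25 0; 0 -0.5 -0.25 0; 0 -0.5 -0.25 0; 0 -0.5 -0.25 0")

```text
time: 2.65
tcp_pos: [0.4177, 0.2699, 0.3693]
orientation: [0.014, 0.17, 0.985, 0.023]
contact_force: [0.8, 0.3, 0.4]
grip_width: 0.0851
finger_force: 0.0
```

```bash
python3 - <<'E'
from h import *
o=observe(); print(o['joint_positions'].round(3),o['dq'].round(3),o['tcp_pos'].round(4),o['orientation'].round(4))
E
```

```text
[0.564 0.178 0.279 1.619 0.015 0.908] [0.028 0.021 0.07  0.001 0.003 0.003] [0.4177 0.2699 0.3693] [0.0144 0.1705 0.985  0.0232]
```

The tilt persists: the commanded pose becomes the one actually reached. So I can build up a lean by pushing against the joint limits in several calls. Next I'll measure the scene.

```bash
python3 - <<'E'
from h import *
import pickle
d=pickle.load(open('f0.pkl','rb'))
t=d['top']['color'];s=d['scene']['color']
a=cv2.resize(t[110:280,140:440],None,fx=2.66,fy=2.66,interpolation=cv2.INTER_CUBIC)
b=cv2.resize(s[90:310,190:370],None,fx=3.2,fy=2.7,interpolation=cv2.INTER_CUBIC)
for n,i in(('tc',a),('sc',b)): cv2.imwrite(f'pics/{n}.png',cv2.cvtColor(i,cv2.COLOR_RGB2BGR)); print(i.shape)
E
```

```text
(452, 798, 3)
(594, 576, 3)
```

View pics/tc.png

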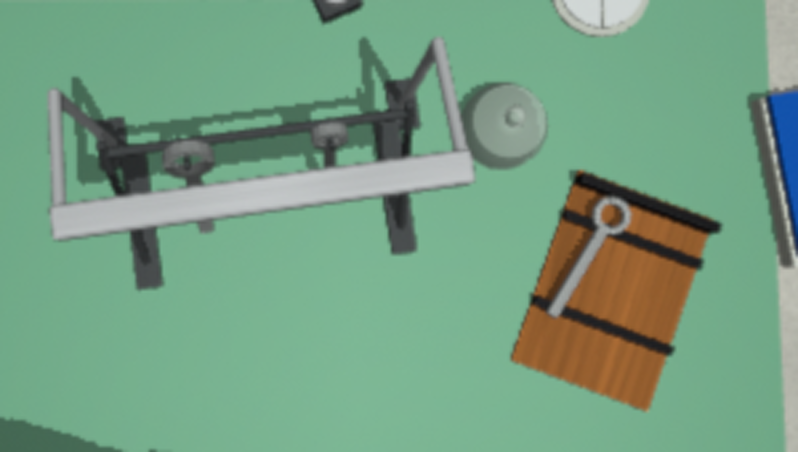

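View pics/sc.png

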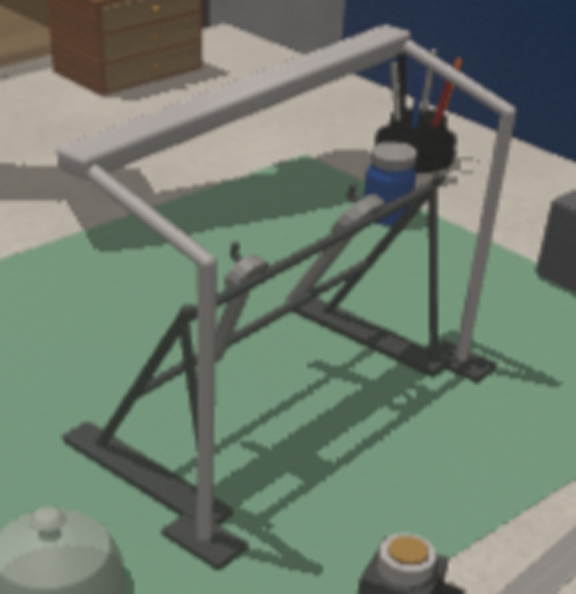

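The larger wrench hangs on hook_b: its ring is at crop (189,158) in the top view and it is the right-hand one in the scene crop. I'll fit the rack and rest poses from lamp, rib and plate corners.

```bash
cat >> h.py <<'E'
def cast(f,px,z):
    """pixels -> world points on plane z"""
    R=cv2.Rodrigues(np.array(f['rvec']))[0]; C=-R.T@np.array(f['tvec'])
    px=np.atleast_2d(px).astype(float)
    d=np.c_[(px[:,0]-f['cx'])/f['fx'],(px[:,1]-f['cy'])/f['fy'],np.ones(len(px))]@R
    return C+d*((z-C[2])/d[:,2:])
def proj(f,P):
    return cv2.projectPoints(np.atleast_2d(P).astype(float),np.array(f['rvec']),np.array(f['tvec']),np.array([[f['fx'],0,f['cx']],[0,f['fy'],f['cy']],[0,0,1.]]),None)[0][:,0]
def fit2(local,world):
    """2D rigid fit: world = R(yaw) local + t"""
    l=np.array(local,float)[:,:2];w=np.array(world)[:,:2];lc,wc=l.mean(0),w.mean(0)
    a=((l-lc)@np.array([1,1j]));b=((w-wc)@np.array([1,1j])); yaw=np.angle(np.vdot(a,b))
    c,s=np.cos(yaw),np.sin(yaw);R=np.array([[c,-s],[s,c]]);t=wc-R@lc
    return yaw,t,np.linalg.norm(l@R.T+t-w,axis=1)
E
python3 - <<'E'
from h import *
import pickle
d=pickle.load(open('f0.pkl','rb')); f=d['top']
C=lambda p: np.array(p,float)/2.66+[140,110]-[.3,.3]
L=cast(f,C([(52,208),(470,150),(57,238),(472,182)]),.358)
yaw,t,e=fit2([(-.018,.18),(-.018,-.18),(-.048,.18),(-.048,-.18)],L)
print('rack',np.rad2deg(yaw),t,e)
c,s=np.cos(yaw),np.sin(yaw);R=np.array([[c,-s],[s,c]])
W=t+R@[0,.07]; print('wrench origin',W,np.hypot(*W),np.rad2deg(np.arctan2(W[1],W[0])))
rc=t+R@[.0245,.07]; print('pred ring top px(crop), scene', (proj(f,[*rc,.2125])-[140,110])*2.66, proj(d['scene'],[*rc,.2125]))
pz=np.r_[cast(f,C([(513,358),(647,409)]),.006),cast(f,C([(532,300),(672,350),(563,213),(700,263)]),.020)]
y2,t2,e2=fit2([(-.12,.085),(-.12,-.085),(-.045,.085),(-.045,-.085),(.062,.085),(.062,-.085)],pz)
print('rest',np.rad2deg(y2),t2,e2)
lw=cast(f,C([(555,314),(611,214)]),.026)[:,:2]; dl=lw[1]-lw[0]; print('laid',np.rad2deg(np.arctan2(dl[1],dl[0])),np.linalg.norm(dl))
c,s=np.cos(y2),np.sin(y2);R2=np.array([[c,-s],[s,c]]); print('laid in rest',(lw-t2)@R2)
print('dome',cast(f,C([(514,117)]),.09)[0][:2],'bottle',cast(f,[(126,248)],.1)[0][:2])
E
```

```text
rack 7.353208933721689 [0.59305935 0.100842  ] [0.0036668  0.00267458 0.00461922 0.00490805]
wrench origin [0.58410035 0.17026632] 0.6084109149951002 16.251500185692088
pred ring top px(crop), scene [[188.28480926 159.80591967]] [[301.58897331 171.04499949]]
rest -20.47697855858089 [ 0.4815545  -0.30072264] [0.00442881 0.00150382 0.00183605 0.00070699 0.0007224  0.00153263]
laid -30.8328679824744 0.133645105926182
laid in rest [[-0.0531164   0.05717344]
 [ 0.07835165  0.03314915]]
dome [ 0.67015665 -0.17351087] bottle [0.40200929 0.42494389]
```

send_rows(motion="0.1 -0.05 0.1 0.03; 0.25 -0.1 0.2 0.06; 0.4 -0.17 0.25 0.09; 0.45 -0.22 0.3 0.111; 0.6 -0.2 1 0.111; 0.6 -0.2 1 0.111; 0.6 -0.2 1 0.111; 0.6 -0.2 1 0.111; 0.6 -0.2 1 0.111")

```text
time: 3.78
tcp_pos: [0.5885, 0.1811, 0.5028]
orientation: [0.051, -0.176, 0.983, 0.031]
contact_force: [0.6, -0.6, -0.4]
grip_width: 0.0858
finger_force: 0.0
```

```bash
cat >> h.py <<'E'
from scipy.spatial.transform import Rotation as Ro
def st():
    o=observe(); q=o['orientation']; M=Ro.from_quat([q[1],q[2],q[3],q[0]]).as_matrix(); z=M[:,2]; y=M[:,1]
    print('t',round(o['time'],2),'j',o['joint_positions'].round(3),'dq',abs(o['dq']).max().round(3),'p',o['tcp_pos'].round(4),'lean',np.rad2deg(np.arccos(-z[2])).round(2),'head',np.rad2deg(np.arctan2(z[1],z[0])).round(2),'hy',np.rad2deg(np.arctan2(y[1],y[0])).round(2),'yz',np.rad2deg(np.arcsin(y[2])).round(2),'F',o['contact_force'].round(1),'w',round(o['grip_width'],4),'ff',round(o['finger_force'],1))
    return o,M
E
python3 -c "
from h import *
st()"
```

```text
t 3.77 j [ 0.273  0.589  1.275  2.149  0.051 -0.079] dq 0.003 p [0.5885 0.1811 0.5028] lean 6.84 head 41.22 hy 110.45 yz 2.44 F [ 0.6 -0.6 -0.4] w 0.0858 ff 0.0
```

send_rows(motion="0 0 0.4 0; 0 0 0.4 0")

```text
time: 4.03
tcp_pos: [0.569, 0.1775, 0.5446]
orientation: [0.085, -0.174, 0.98, 0.035]
contact_force: [0.2, 0.9, -0.8]
grip_width: 0.0853
finger_force: 0.0
```

send_rows(motion="0 0 0.4 0")

```text
time: 4.15
tcp_pos: [0.5566, 0.1749, 0.569]
orientation: [0.106, -0.173, 0.978, 0.037]
contact_force: [-0.7, -0.1, 0.3]
grip_width: 0.0852
finger_force: 0.0
```

```bash
python3 -c "
from h import *
st()"
```

```text
t 4.15 j [ 0.277  0.479  1.275  2.148  0.052 -0.068] dq 0.375 p [0.5566 0.1749 0.569 ] lean 12.88 head 29.39 hy 110.33 yz 2.06 F [-0.7 -0.1  0.3] w 0.0852 ff 0.0
```

send_rows(motion="-0.3 -0.08 0.6 0; -0.3 -0.08 0.6 0")

```text
time: 4.4
tcp_pos: [0.5261, 0.1719, 0.6165]
orientation: [0.146, -0.171, 0.973, 0.042]
contact_force: [0.1, 0.3, -0.6]
grip_width: 0.0853
finger_force: 0.0
```

send_rows(motion="-0.3 -0.08 0.6 0; -0.3 -0.08 0.6 0")

```text
time: 4.65
tcp_pos: [0.4947, 0.1688, 0.6584]
orientation: [0.184, -0.169, 0.967, 0.047]
contact_force: [0.0, 0.5, 0.2]
grip_width: 0.0856
finger_force: 0.0
```

```bash
python3 -c "
from h import *
st()"
```

```text
t 4.65 j [ 0.303  0.317  1.275  2.149  0.044 -0.035] dq 0.2 p [0.4947 0.1688 0.6584] lean 21.9 head 24.19 hy 110.19 yz 1.61 F [0.  0.5 0.2] w 0.0856 ff 0.0
```

send_rows(motion="-0.4 -0.18 0.6 0; -0.4 -0.18 0.6 0")

```text
time: 4.9
tcp_pos: [0.463, 0.155, 0.6982]
orientation: [0.222, -0.167, 0.959, 0.051]
contact_force: [1.3, 0.0, -0.3]
grip_width: 0.0853
finger_force: 0.0
```

send_rows(motion="-0.4 -0.13 0.6 0; -0.4 -0.13 0.6 0")

```text
time: 5.15
tcp_pos: [0.4263, 0.1476, 0.7348]
orientation: [0.26, -0.164, 0.95, 0.056]
contact_force: [0.2, 0.2, -0.2]
grip_width: 0.0849
finger_force: 0.0
```

send_rows(motion="-0.5 -0.15 0.6 0; -0.5 -0.15 0.6 0")

```text
time: 5.4
tcp_pos: [0.3859, 0.1412, 0.7686]
orientation: [0.297, -0.162, 0.939, 0.062]
contact_force: [-0.1, 0.5, -0.4]
grip_width: 0.0854
finger_force: 0.0
```

send_rows(motion="-0.5 -0.15 0.6 0; -0.5 -0.15 0.6 0")

```text
time: 5.65
tcp_pos: [0.3443, 0.1331, 0.7985]
orientation: [0.332, -0.16, 0.927, 0.069]
contact_force: [0.2, 0.4, -0.1]
grip_width: 0.0855
finger_force: 0.0
```

```bash
python3 -c "
from h import *
st()"
```

```text
t 5.65 j [0.362 0.005 1.275 2.149 0.009 0.024] dq 0.197 p [0.3443 0.1331 0.7985] lean 39.65 head 21.5 hy 110.01 yz 1.24 F [ 0.2  0.4 -0.1] w 0.0855 ff 0.0
```

send_rows(motion="-0.5 -0.19 0.5 0; -0.5 -0.19 0.5 0")

```text
time: 5.9
tcp_pos: [0.3027, 0.1182, 0.8253]
orientation: [0.367, -0.158, 0.913, 0.076]
contact_force: [0.7, -0.2, -0.7]
grip_width: 0.0852
finger_force: 0.0
```

send_rows(motion="0.05 0 -0.15 -0.02; 0.1 0.02 -0.3 -0.037; 0.15 0.03 -0.45 -0.037; 0.2 0.03 -0.6 -0.037; 0.2 0.03 -0.75 -0.037; 0.2 0.03 -0.9 -0.037; 0.2 0.03 -1 -0.037; 0.2 0.03 -1 -0.037")

```text
time: 6.9
tcp_pos: [0.3825, 0.1297, 0.4179]
orientation: [0.369, -0.051, 0.928, 0.031]
contact_force: [0.1, -1.0, 1.3]
grip_width: 0.0852
finger_force: 0.0
```

```bash
python3 -c "
from h import *
st()"
```

```text
t 6.9 j [ 0.52  -0.538 -0.43   0.957 -0.259  0.312] dq 0.46 p [0.3825 0.1297 0.4179] lean 43.43 head 7.96 hy 96.75 yz 1.14 F [ 0.1 -1.   1.3] w 0.0852 ff 0.0
```

send_rows(motion="0.06 0.015 -0.12 0; 0.14 0.035 -0.24 0; 0.22 0.055 -0.35 0; 0.29 0.07 -0.44 0; 0.33 0.078 -0.46 0; 0.33 0.078 -0.46 0; 0.33 0.078 -0.46 0")

```text
time: 7.78
tcp_pos: [0.5164, 0.162, 0.2412]
orientation: [0.373, -0.05, 0.926, 0.033]
contact_force: [-0.2, -1.0, 0.1]
grip_width: 0.0852
finger_force: 0.0
```

```bash
python3 - <<'E'
from h import *
import pickle
o,M=st(); f=grab_frame('wrist'); pickle.dump((o,M,f),open('w1.pkl','wb')); save('w1',f)
E
```

```text
t 7.78 j [ 0.405 -0.15  -0.691  0.28  -0.181  0.225] dq 0.023 p [0.5164 0.162  0.2412] lean 43.97 head 8.16 hy 96.77 yz 1.34 F [-0.2 -1.   0.1] w 0.0852 ff 0.0
```

View pics/w1.png

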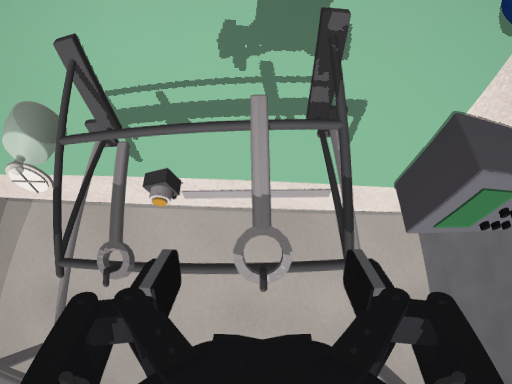

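The wrist view is flipped. The larger wrench has its ring at (263,253) and its tail at (259,96), centred between the fingers at x=160 and x=367. I'll refine its position from this view.

```bash
cat >> h.py <<'E'
def wray(f,M,p,px):
    H=np.array(f['hand_eye']); u=(np.array(px,float)-[f['cx'],f['cy']]); r=np.hypot(*u); th=r/f['fx']
    d=np.array([*(u/r*np.sin(th)),np.cos(th)]) if r>0 else np.array([0,0,1.])
    return p+M@H[:3,3], M@(H[:3,:3]@d)
def wproj(f,M,p,P):
    H=np.array(f['hand_eye']); c=H[:3,:3].T@(M.T@(np.array(P)-p)-H[:3,3]); th=np.arctan2(np.hypot(c[0],c[1]),c[2])
    return np.array([f['cx'],f['cy']])+f['fx']*th*c[:2]/np.hypot(c[0],c[1])
E
python3 - <<'E'
from h import *
import pickle
o,M,f=pickle.load(open('w1.pkl','rb')); p=o['tcp_pos']
yaw=np.deg2rad(7.35); ex=np.array([np.cos(yaw),np.sin(yaw),0]); ey=np.array([-ex[1],ex[0],0]); ez=np.array([0,0,1.])
a=np.deg2rad(65); xw=np.cos(a)*ex+np.sin(a)*ez; zw=-np.sin(a)*ex+np.cos(a)*ez
O=np.array([.5841,.1703,.160])
for n,s,px in(('ring',.058,(263,253)),('tail',-.085,(259,97))):
    P=O+s*xw+.006*zw; c,d=wray(f,M,p,px); X=c+d*(((P-c)@zw)/(d@zw)); e=X-P
    print(n,'pred',wproj(f,M,p,P).round(1),'off along x_w',(e@xw).round(4),'along y',(e@ey).round(4))
# lower bar junctions for yaw check
print('tool zdir',M[:,2].round(3))
G=O+.019*M[:,2]; print('grasp TCP',G.round(4),'delta/.4',((G-p)/.4).round(3))
E
```

```text
ring pred [262.3 254.6] off along x_w -0.0014 along y 0.0007
tail pred [258.4  93.4] off along x_w 0.0036 along y 0.0005
tool zdir [ 0.687  0.099 -0.72 ]
grasp TCP [0.5972 0.1722 0.1463] delta/.4 [ 0.202  0.025 -0.237]
```

send_rows(motion="0.05 0.006 -0.06 0; 0.1 0.0125 -0.12 0; 0.15 0.019 -0.175 0; 0.185 0.023 -0.217 0; 0.202 0.025 -0.237 0; 0.202 0.025 -0.237 0; 0.202 0.025 -0.237 0")

```text
time: 8.7
tcp_pos: [0.5968, 0.1719, 0.1467]
orientation: [0.373, -0.05, 0.926, 0.033]
contact_force: [0.0, 0.3, 0.9]
grip_width: 0.0854
finger_force: 0.0
```

send_rows(motion="0 0 0 0; 0 0 0 0; 0 0 0 0; 0 0 0 0; 0 0 0 0; 0 0 0 0", fingers=1, grip_force=80)

```text
time: 9.45
tcp_pos: [0.5966, 0.1721, 0.1458]
orientation: [0.372, -0.051, 0.926, 0.033]
contact_force: [-4.7, 1.2, 4.6]
grip_width: 0.0148
finger_force: 78.0
```

```bash
python3 -c "
from h import *
st()"
```

```text
t 9.45 j [ 0.351  0.163 -0.689 -0.037 -0.143  0.185] dq 0.001 p [0.5966 0.1721 0.1458] lean 43.92 head 8.23 hy 96.81 yz 1.37 F [-4.7  1.2  4.6] w 0.0148 ff 78.0
```

send_rows(motion="0.005 0.001 0.012 0; 0.012 0.0015 0.026 0; 0.019 0.0025 0.042 0; 0.019 0.0025 0.042 0; -0.01 -0.001 0.055 0; -0.045 -0.006 0.072 0; -0.082 -0.011 0.09 0; -0.15 -0.02 0.12 0; -0.2 -0.026 0.14 0; -0.25 -0.03 0.15 0")

```text
time: 10.7
tcp_pos: [0.4961, 0.1596, 0.2068]
orientation: [0.373, -0.05, 0.926, 0.033]
contact_force: [-0.9, 0.3, -2.3]
grip_width: 0.0145
finger_force: 77.8
```

```bash
python3 - <<'E'
from h import *
import pickle
o,M=st(); f=grab_frame('wrist'); pickle.dump((o,M,f),open('w2.pkl','wb')); save('w2',f)
E
```

```text
t 10.7 j [ 0.424 -0.144 -0.791  0.175 -0.194  0.239] dq 0.388 p [0.4961 0.1596 0.2068] lean 44.03 head 8.18 hy 96.77 yz 1.36 F [-0.9  0.3 -2.3] w 0.0145 ff 77.8
```

View pics/w2.png

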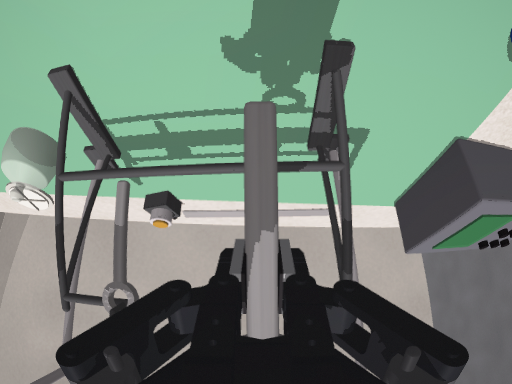

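The wrench is off its hook and held, and the smaller one still hangs at (118,300). Before laying the wrench on the bench to pivot it flat, I'll check the arm can reach a free spot.

```bash
python3 - <<'E'
from h import *
import pickle
from scipy.optimize import least_squares
D=[([1.229,.2413,.004,1.3352,0,1.571],[.1674,.4706,.2306]),([.845,.643,1.274,2.149,0,1.186],[.4173,.4702,.4684]),([.564,.178,.279,1.619,.015,.908],[.4177,.2699,.3693]),
([.273,.589,1.275,2.149,.051,-.079],[.5885,.1811,.5028]),([.303,.317,1.275,2.149,.044,-.035],[.4947,.1688,.6584]),([.362,.005,1.275,2.149,.009,.024],[.3443,.1331,.7985]),
([.405,-.15,-.691,.28,-.181,.225],[.5164,.162,.2412]),([.351,.163,-.689,-.037,-.143,.185],[.5966,.1721,.1458]),([.424,-.144,-.791,.175,-.194,.239],[.4961,.1596,.2068]),([.52,-.538,-.43,.957,-.259,.312],[.3825,.1297,.4179])]
def fk(q,k):
    h,a,x1,z1,x2,z2,d4,L,sg=k
    R=lambda t,v: np.array([v[0]*np.cos(t)+v[1]*np.sin(t),-v[0]*np.sin(t)+v[1]*np.cos(t)])
    ph=q[1]-q[2]+q[3]
    p=np.array([a,h])+R(q[1],(x1,z1))+R(q[1]-q[2],(x2,z2))+R(ph,(d4+L*np.cos(q[4]),0))
    y=L*np.sin(q[4])*sg; c,s=np.cos(q[0]),np.sin(q[0])
    return np.array([c*p[0]-s*y,s*p[0]+c*y,p[1]])
res=lambda k:np.concatenate([fk(q,k)-p for q,p in D])
s=min((least_squares(res,[.2,0,.0,.3,.3,0,.1,.2,g]) for g in(1,-1)),key=lambda s:s.cost)
print(s.x.round(3),abs(s.fun).max())
lim=[(-2.72,2.72),(-1.05,1.87),(-1.09,1.28),(-1.99,2.15),(-1.42,1.44)]
def axis(q):
    ph=q[1]-q[2]+q[3]; v=np.array([np.cos(q[4])*np.cos(ph),np.sin(q[4])*s.x[8],-np.cos(q[4])*np.sin(ph)]); c,n=np.cos(q[0]),np.sin(q[0])
    return np.array([c*v[0]-n*v[1],n*v[0]+c*v[1],v[2]])
def ik(P,lean,head):
    z=np.array([np.sin(lean)*np.cos(head),np.sin(lean)*np.sin(head),-np.cos(lean)])
    f=lambda q:np.r_[fk(q,s.x)-P,.3*(axis(q)-z)]
    r=least_squares(f,[np.arctan2(P[1],P[0]),.1,-.7,.2,0],bounds=np.array(lim).T); return r.x.round(2),abs(r.fun).max().round(4)
for P in([.41,-.08,.09],[.41,-.08,0],[.45,-.09,0],[.49,-.1,0],[.53,-.1,0],[.4816,-.345,.02],[.50,-.345,.02],[.45,-.33,.02]): print(P,*ik(np.array(P),np.deg2rad(44),np.deg2rad(-21)))
d=pickle.load(open('f0.pkl','rb'))['top']
print('feet',cast(d,np.array([(148,288),(403,250)])/2.66+[140,110],.01).round(3))
E
```

```text
[ 0.241 -0.     0.     0.494  0.391  0.008  0.113  0.292  1.04 ] 0.0002555515792791452
[0.41, -0.08, 0.09] [-0.02 -0.1  -1.09 -0.1  -0.23] 0.0132
[0.41, -0.08, 0] [-0.    0.24 -1.09 -0.35 -0.26] 0.0332
[0.45, -0.09, 0] [-0.05  0.34 -1.09 -0.52 -0.22] 0.0183
[0.49, -0.1, 0] [-0.09  0.43 -1.09 -0.68 -0.19] 0.0039
[0.53, -0.1, 0] [-0.08  0.46 -1.01 -0.65 -0.19] 0.0003
[0.4816, -0.345, 0.02] [-0.75  0.43 -0.86 -0.45  0.25] 0.0006
[0.5, -0.345, 0.02] [-0.72  0.45 -0.82 -0.44  0.23] 0.0005
[0.45, -0.33, 0.02] [-0.78  0.4  -0.94 -0.49  0.27] 0.0006
feet [[ 0.485  0.24   0.01 ]
 [ 0.527 -0.057  0.01 ]]
```

send_rows(motion="-0.08 -0.08 0.03 -0.01; -0.14 -0.2 0.04 -0.02; -0.14 -0.33 0.04 -0.035; -0.14 -0.46 0.04 -0.05; -0.14 -0.56 0.04 -0.05; -0.14 -0.59 0.04 -0.05; -0.14 -0.59 0.04 -0.05")

```text
time: 11.62
tcp_pos: [0.4405, -0.0776, 0.2218]
orientation: [0.373, 0.097, 0.922, -0.027]
contact_force: [-0.2, 0.6, -2.1]
grip_width: 0.0146
finger_force: 78.7
```

send_rows(motion="-0.5 0.09 0 0; -0.5 0.09 0 0")

```text
time: 11.88
tcp_pos: [0.3163, -0.0533, 0.22]
orientation: [0.371, 0.095, 0.924, -0.025]
contact_force: [-0.6, 0.3, -0.6]
grip_width: 0.0146
finger_force: 78.7
```

```bash
python3 -c "
from h import *
st()"
```

```text
t 11.88 j [-0.16  -0.764 -1.     0.572 -0.007  0.041] dq 1.753 p [ 0.3163 -0.0533  0.22  ] lean 43.64 head -9.77 hy 78.84 yz 1.33 F [-0.6  0.3 -0.6] w 0.0146 ff 78.7
```

send_rows(motion="0 0 -0.2 0; -0.2 0.03 -0.25 0; -0.3 0.05 -0.25 0")

```text
time: 12.25
tcp_pos: [0.2363, -0.0377, 0.1781]
orientation: [0.356, 0.105, 0.928, -0.031]
contact_force: [-1.3, 2.7, -3.0]
grip_width: 0.0147
finger_force: 81.2
```

send_rows(motion="-0.4 0.07 0 0; -0.4 0.07 0 0")

```text
time: 12.5
tcp_pos: [0.1938, -0.0181, 0.1537]
orientation: [0.309, 0.111, 0.944, -0.015]
contact_force: [-0.9, 1.7, -3.4]
grip_width: 0.0143
finger_force: 81.1
```

```bash
python3 -c "
from h import *
st()"
```

```text
t 12.5 j [ 0.568 -1.014 -1.068  1.02  -0.405  0.699] dq 1.976 p [ 0.1938 -0.0181  0.1537] lean 36.06 head -9.44 hy 77.3 yz 2.37 F [-0.9  1.7 -3.4] w 0.0143 ff 81.1
```

send_rows(motion="0.12 -0.03 0 0; 0.27 -0.07 0 0; 0.4 -0.1 -0.03 0; 0.5 -0.13 -0.1 0; 0.5 -0.13 -0.15 0; 0.5 -0.13 -0.15 0")

```text
time: 13.25
tcp_pos: [0.3931, -0.0695, 0.0883]
orientation: [0.302, 0.111, 0.947, -0.015]
contact_force: [-1.3, -0.1, -3.1]
grip_width: 0.0147
finger_force: 81.1
```

send_rows(motion="-0.25 0.045 0 0; -0.4 0.07 0 0; -0.4 0.07 0 0")

```text
time: 13.62
tcp_pos: [0.2471, -0.0449, 0.1476]
orientation: [0.295, 0.11, 0.949, -0.014]
contact_force: [0.5, -1.1, -0.4]
grip_width: 0.0142
finger_force: 81.2
```

```bash
python3 -c "
from h import *
st()"
```

```text
t 13.62 j [-0.214 -0.806 -1.086  0.691  0.028  0.027] dq 1.576 p [ 0.2471 -0.0449  0.1476] lean 34.38 head -9.39 hy 77.42 yz 2.18 F [ 0.5 -1.1 -0.4] w 0.0142 ff 81.2
```

send_rows(motion="-0.05 0.01 -0.4 0; -0.05 0.01 -0.4 0")

```text
time: 13.88
tcp_pos: [0.2495, -0.0489, 0.1365]
orientation: [0.277, 0.111, 0.954, -0.012]
contact_force: [1.3, -0.2, -2.3]
grip_width: 0.0148
finger_force: 81.2
```

send_rows(motion="-0.1 0.02 -0.3 0; -0.1 0.02 -0.3 0")

```text
time: 14.12
tcp_pos: [0.2277, -0.0514, 0.125]
orientation: [0.252, 0.111, 0.961, -0.008]
contact_force: [-0.0, -0.5, -2.4]
grip_width: 0.0143
finger_force: 81.1
```

```bash
python3 -c "
from h import *
st()"
```

```text
t 14.12 j [-0.354 -0.739 -1.088  0.723  0.101 -0.099] dq 0.448 p [ 0.2277 -0.0514  0.125 ] lean 29.15 head -8.29 hy 77.45 yz 2.37 F [-0.  -0.5 -2.4] w 0.0143 ff 81.1
```

send_rows(motion="0 0.05 -0.6 0; 0 0.05 -0.6 0")

```text
time: 14.38
tcp_pos: [0.254, -0.0552, 0.1067]
orientation: [0.23, 0.112, 0.967, -0.005]
contact_force: [-1.0, 0.7, -1.9]
grip_width: 0.0145
finger_force: 81.1
```

send_rows(motion="0 0.05 -0.6 0; 0 0.05 -0.6 0")

```text
time: 14.62
tcp_pos: [0.2981, -0.0592, 0.0667]
orientation: [0.206, 0.111, 0.972, -0.002]
contact_force: [0.3, -0.7, -2.2]
grip_width: 0.0147
finger_force: 81.1
```

```bash
python3 -c "
from h import *
st()"
```

```text
t 14.62 j [-0.246 -0.276 -1.086  0.347  0.05  -0.008] dq 1.055 p [ 0.2981 -0.0592  0.0667] lean 23.81 head -6.99 hy 77.46 yz 2.44 F [ 0.3 -0.7 -2.2] w 0.0147 ff 81.1
```

send_rows(motion="-0.1 0.015 0.1 0; -0.18 0.025 0.16 0; -0.18 0.025 0.16 0")

```text
time: 15.0
tcp_pos: [0.2248, -0.0494, 0.1319]
orientation: [0.207, 0.112, 0.972, -0.002]
contact_force: [1.0, 0.1, -2.8]
grip_width: 0.0142
finger_force: 81.1
```

send_rows(motion="-0.05 0.03 -0.5 0; -0.05 0.03 -0.5 0")

```text
time: 15.25
tcp_pos: [0.2405, -0.0542, 0.085]
orientation: [0.188, 0.111, 0.976, 0.002]
contact_force: [0.0, -0.2, -3.4]
grip_width: 0.0148
finger_force: 82.4
```

send_rows(motion="-0.05 0.03 -0.5 0; -0.05 0.03 -0.5 0")

```text
time: 15.5
tcp_pos: [0.276, -0.0662, 0.0417]
orientation: [0.163, 0.111, 0.98, 0.006]
contact_force: [-1.2, 0.7, -1.8]
grip_width: 0.0148
finger_force: 82.3
```

```bash
python3 -c "
from h import *
st()"
```

```text
t 15.5 j [-0.319 -0.196 -1.087  0.362  0.079 -0.082] dq 1.0 p [ 0.276  -0.0662  0.0417] lean 18.78 head -4.19 hy 77.59 yz 2.78 F [-1.2  0.7 -1.8] w 0.0148 ff 82.3
```

send_rows(motion="0.05 -0.01 0.06 -0.01; 0.15 -0.02 0.07 -0.024; 0.25 -0.03 0.07 -0.024; 0.3 -0.04 0.07 -0.024; 0.3 -0.04 0.07 -0.024")

```text
time: 16.12
tcp_pos: [0.3963, -0.0818, 0.07]
orientation: [0.163, 0.184, 0.969, -0.006]
contact_force: [-0.5, -0.1, -3.3]
grip_width: 0.0143
finger_force: 82.2
```

send_rows(motion="0 0 -0.03 0; 0.01 0 -0.055 0; 0.02 -0.005 -0.08 0; 0.03 -0.01 -0.105 0; 0.04 -0.015 -0.125 0; 0.05 -0.02 -0.14 0; 0.05 -0.02 -0.14 0", grip_force=25)

```text
time: 17.0
tcp_pos: [0.4167, -0.0901, 0.0154]
orientation: [0.165, 0.185, 0.969, -0.005]
contact_force: [2.1, 2.3, 4.9]
grip_width: 0.0147
finger_force: 82.4
```

```bash
python3 - <<'E'
from h import *
import pickle
o,M=st(); f=grab_frame('wrist'); pickle.dump((o,M,f),open('w3.pkl','wb')); save('w3',f)
E
```

```text
t 17.0 j [-0.211  0.167 -0.85   0.222 -0.003  0.165] dq 0.017 p [ 0.4167 -0.0901  0.0154] lean 18.98 head -12.62 hy 68.91 yz 2.9 F [2.1 2.3 4.9] w 0.0147 ff 82.4
```

View pics/w3.png

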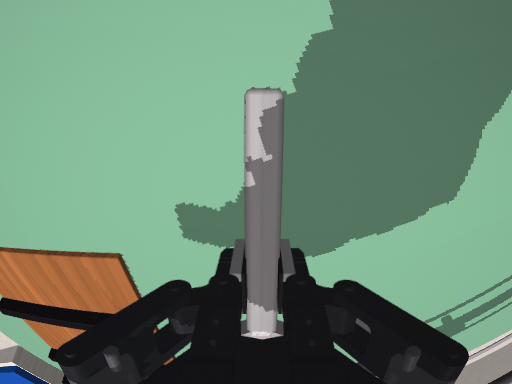

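send_rows(motion="0.005 0 -0.01 0; 0.01 0 -0.018 0; 0.01 0 -0.018 0")

```text
time: 17.42
tcp_pos: [0.4197, -0.0903, 0.0082]
orientation: [0.164, 0.184, 0.969, -0.006]
contact_force: [2.1, 0.6, 3.9]
grip_width: 0.0145
finger_force: 82.8
```

send_rows(motion="0 0 0 0; 0 0 0 0; 0 0 0 0; 0 0 0 0", fingers=0)

```text
time: 17.92
tcp_pos: [0.4185, -0.0901, 0.0075]
orientation: [0.163, 0.185, 0.969, -0.006]
contact_force: [-0.1, 0.1, 0.3]
grip_width: 0.0427
finger_force: 0.0
```

```bash
python3 - <<'E'
from h import *
import pickle
o,M=st(); f=grab_frame('wrist'); t=grab_frame('top'); pickle.dump((o,M,f,t),open('w4.pkl','wb'))
a=f['color']; b=cv2.resize(t['color'][170:300,200:400],None,fx=2,fy=2,interpolation=cv2.INTER_CUBIC)
c=np.zeros((384+260,512,3),np.uint8); c[:384]=a; c[384:,:400]=b
c=cv2.resize(c,None,fx=.93,fy=.93); cv2.imwrite('pics/w4.png',cv2.cvtColor(c,cv2.COLOR_RGB2BGR)); print(c.shape)
E
```

```text
t 17.93 j [-0.208  0.191 -0.852  0.2   -0.005  0.167] dq 0.004 p [ 0.4185 -0.0901  0.0075] lean 18.78 head -12.9 hy 68.9 yz 2.78 F [-0.1  0.1  0.3] w 0.0427 ff 0.0
(599, 476, 3)
```

View pics/w4.png

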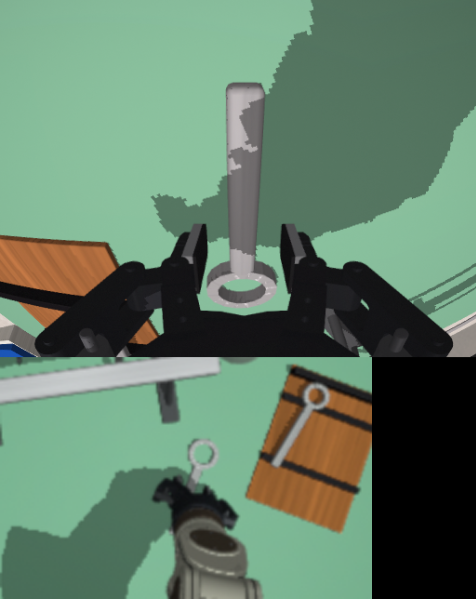

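The wrench lies flat on the mat, with its ring at wrist pixel (260,312) and its tail at (265,92). It sits between the opened fingers. I'll measure where it is relative to the tool.

```bash
python3 - <<'E'
from h import *
import pickle
o,M,f,t=pickle.load(open('w4.pkl','rb')); p=o['tcp_pos']
def wp(px,z):
    c,d=wray(f,M,p,px); return c+d*((z-c[2])/d[2])
sub=np.array([1/.93,1/.93])
tail=wp(np.array([247,84])*sub,.010); ring=wp(np.array([241,290])*sub,.012)
rt=cast(t,[(309.1,222.1)],.012)[0]
print('tail',tail.round(4),'ring wrist',ring.round(4),'ring top',rt.round(4))
for R in(ring,rt):
    v=(R-tail)[:2]; L=np.linalg.norm(v); h=np.arctan2(v[1],v[0]); u=v/L; O=R[:2]-.058*u
    print('len',L.round(4),'head',np.rad2deg(h).round(2),'origin',O.round(4),'grip rel origin (along,across)',((p[:2]-O)@u).round(4),((p[:2]-O)@[-u[1],u[0]]).round(4))
E
```

```text
tail [ 0.3355 -0.0575  0.01  ] ring wrist [ 0.4675 -0.112   0.012 ] ring top [ 0.4701 -0.1108  0.012 ]
len 0.1428 head -22.43 origin [ 0.4139 -0.0899] grip rel origin (along,across) 0.0043 0.0015
len 0.1448 head -21.62 origin [ 0.4162 -0.0894] grip rel origin (along,across) 0.0024 0.0003
```

send_rows(motion="0 0 -0.006 0; 0 0 -0.006 0")

```text
time: 18.27
tcp_pos: [0.4185, -0.09, 0.0049]
orientation: [0.163, 0.184, 0.969, -0.006]
contact_force: [-0.3, 0.4, 0.4]
grip_width: 0.0426
finger_force: 0.0
```

send_rows(motion="0 0 0 0; 0 0 0 0; 0 0 0 0; 0 0 0 0", fingers=1, grip_force=60)

```text
time: 18.77
tcp_pos: [0.4187, -0.0901, 0.0054]
orientation: [0.163, 0.185, 0.969, -0.006]
contact_force: [-2.5, 0.0, 6.1]
grip_width: 0.0139
finger_force: 58.9
```

send_rows(motion="0 0 0.08 0; 0 0 0.2 0; 0.03 -0.1 0.27 0; 0.06 -0.23 0.27 0; 0.09 -0.36 0.27 0; 0.12 -0.49 0.27 0; 0.13 -0.6 0.25 0; 0.13 -0.634 0.2 0; 0.13 -0.634 0.125 0; 0.13 -0.634 0.125 0; 0.13 -0.634 0.125 0")

```text
time: 20.15
tcp_pos: [0.4708, -0.3435, 0.0553]
orientation: [0.163, 0.184, 0.969, -0.006]
contact_force: [0.5, -0.6, -1.6]
grip_width: 0.0135
finger_force: 59.7
```

```bash
python3 - <<'E'
from h import *
import pickle
o,M=st(); f=grab_frame('wrist'); t=grab_frame('top'); pickle.dump((o,M,f,t),open('w5.pkl','wb'))
a=f['color']; b=cv2.resize(t['color'][165:275,325:425],None,fx=5,fy=5,interpolation=cv2.INTER_CUBIC)
c=np.zeros((550,512+288,3),np.uint8); c[:,:500]=b; c[:216,512:]=cv2.resize(a,(288,216))
cv2.imwrite('pics/w5.png',cv2.cvtColor(c,cv2.COLOR_RGB2BGR)); save('w5w',f)
E
```

```text
t 20.15 j [-0.709  0.362 -0.393  0.524  0.151 -0.31 ] dq 0.021 p [ 0.4708 -0.3435  0.0553] lean 18.78 head -12.82 hy 68.92 yz 2.8 F [ 0.5 -0.6 -1.6] w 0.0135 ff 59.7
```

View pics/w5.png

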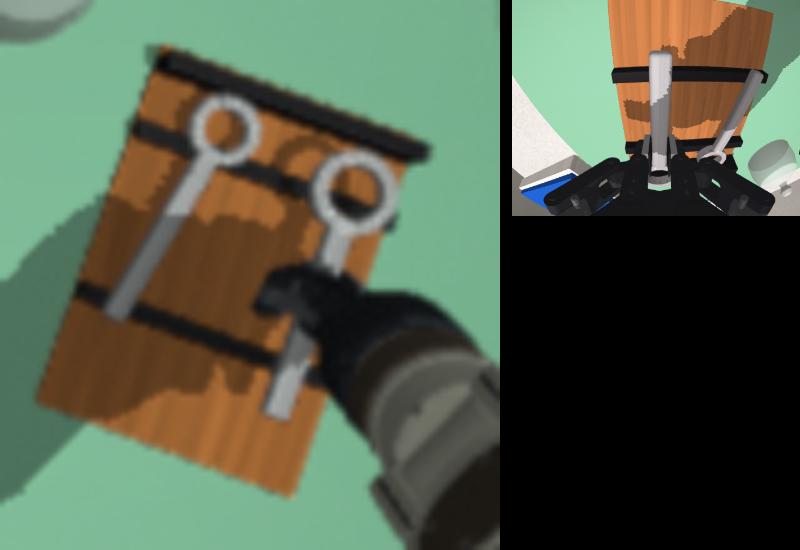

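```bash
python3 - <<'E'
from h import *
import pickle
o,M,f,t=pickle.load(open('w5.pkl','rb')); p=o['tcp_pos']
C=lambda q: np.array(q,float)/5+[325,165]-[.4,.4]
pz=np.r_[cast(t,C([(37,402),(293,497)]),.006),cast(t,C([(76,290),(134,130),(395,225)]),.020),cast(t,C([(157,71),(426,163),(163,47)]),.038)]
loc=[(-.12,.085),(-.12,-.085),(-.045,.085),(.062,.085),(.062,-.085),(.1,.085),(.1,-.085),(.112,.085)]
y,T,e=fit2(loc[:7],pz[:7]); print('rest',np.rad2deg(y).round(2),T.round(4),e.round(4))
c,s=np.cos(y),np.sin(y);R=np.array([[c,-s],[s,c]])
print('stop pts in rest',((pz[5:,:2]-T)@R).round(4))
zt=.056
ring=cast(t,C([(354,193)]),zt)[0]; 
tail=cast(t,C([(277,416)]),zt)[0]
cw,d=wray(f,M,p,np.array([263,92])); tw=cw+d*((zt-cw[2])/d[2])
print('ring',ring.round(4),'tail top',tail.round(4),'tail wrist',tw.round(4),'len',np.linalg.norm(ring-tail).round(4))
v=ring-tail; print('head',np.rad2deg(np.arctan2(v[1],v[0])).round(2))
u=v[:2]/np.linalg.norm(v[:2]); n=ring[:2]+.025*u; O=ring[:2]-.058*u
print('nose in rest',((n-T)@R).round(4),'origin in rest',((O-T)@R).round(4))
# tail triangulation
Rm=cv2.Rodrigues(np.array(t['rvec']))[0]; Ct=-Rm.T@np.array(t['tvec']); dt=tail-Ct; dt/=np.linalg.norm(dt)
A=np.c_[dt,-d]; k=np.linalg.lstsq(A,cw-Ct,rcond=None)[0]; print('tri tail',(Ct+k[0]*dt).round(4),(cw+k[1]*d).round(4))
lw=cast(t,C([(118,312),(225,130)]),.026)[:,:2]; print('laid in rest',((lw-T)@R).round(4))
print('ex',R[:,0].round(4))
E
```

```text
rest -20.46 [ 0.4793 -0.3008] [0.003  0.0019 0.0015 0.001  0.002  0.0032 0.0011]
stop pts in rest [[ 0.0973  0.0869]
 [ 0.1002 -0.0861]
 [ 0.1126  0.0881]]
ring [ 0.5243 -0.3649  0.056 ] tail top [ 0.3921 -0.3138  0.056 ] tail wrist [ 0.3886 -0.3122  0.056 ] len 0.1418
head -21.16
nose in rest [ 0.0896 -0.0447] origin in rest [ 0.0066 -0.0437]
tri tail [ 0.3919 -0.315   0.0523] [ 0.3899 -0.3124  0.0515]
laid in rest [[-0.049   0.0592]
 [ 0.0794  0.033 ]]
ex [ 0.9369 -0.3496]
```

send_rows(motion="0 0 -0.025 0; 0 0 -0.05 0; 0.005 -0.002 -0.062 0; 0.01 -0.0037 -0.068 0; 0.014 -0.0052 -0.068 0; 0.014 -0.0052 -0.068 0")

```text
time: 21.0
tcp_pos: [0.4768, -0.346, 0.0282]
orientation: [0.164, 0.184, 0.969, -0.006]
contact_force: [0.6, 0.2, -1.8]
grip_width: 0.0141
finger_force: 59.7
```

send_rows(motion="0.0023 -0.0009 0 0; 0.0047 -0.0017 0 0; 0.0047 -0.0017 0 0")

```text
time: 21.38
tcp_pos: [0.4784, -0.3465, 0.0281]
orientation: [0.163, 0.184, 0.969, -0.006]
contact_force: [0.3, 0.1, -1.3]
grip_width: 0.0133
finger_force: 59.7
```

```bash
python3 -c "
from h import *
st()"
```

```text
t 21.38 j [-0.703  0.415 -0.402  0.461  0.149 -0.305] dq 0.003 p [ 0.4784 -0.3465  0.0281] lean 18.82 head -12.89 hy 68.9 yz 2.79 F [ 0.3  0.1 -1.3] w 0.0133 ff 59.7
```

send_rows(motion="0.0023 -0.0009 0 0; 0.0023 -0.0009 0 0")

```text
time: 21.62
tcp_pos: [0.4792, -0.3469, 0.028]
orientation: [0.163, 0.184, 0.969, -0.006]
contact_force: [1.1, 0.2, -2.4]
grip_width: 0.0137
finger_force: 59.7
```

send_rows(motion="0.0023 -0.0009 0 0; 0.0023 -0.0009 0 0")

```text
time: 21.88
tcp_pos: [0.4802, -0.3472, 0.028]
orientation: [0.163, 0.184, 0.969, -0.006]
contact_force: [0.1, -0.5, -2.4]
grip_width: 0.0144
finger_force: 59.7
```

send_rows(motion="0.0023 -0.0009 0 0; 0.0023 -0.0009 0 0")

```text
time: 22.12
tcp_pos: [0.4811, -0.3476, 0.028]
orientation: [0.163, 0.184, 0.969, -0.006]
contact_force: [-0.5, 0.0, -1.3]
grip_width: 0.0138
finger_force: 59.7
```

send_rows(motion="0.0023 -0.0009 0 0; 0.0023 -0.0009 0 0")

```text
time: 22.38
tcp_pos: [0.482, -0.3479, 0.028]
orientation: [0.163, 0.184, 0.969, -0.006]
contact_force: [0.6, 0.2, -3.3]
grip_width: 0.0136
finger_force: 59.7
```

send_rows(motion="0.0023 -0.0009 0 0; 0.0023 -0.0009 0 0")

```text
time: 22.62
tcp_pos: [0.4822, -0.3479, 0.0276]
orientation: [0.163, 0.185, 0.969, -0.006]
contact_force: [-3.0, 0.7, -2.8]
grip_width: 0.0141
finger_force: 59.8
```

send_rows(motion="0.0023 -0.0009 0 0; 0.0023 -0.0009 0 0")

```text
time: 22.88
tcp_pos: [0.4823, -0.3478, 0.0271]
orientation: [0.162, 0.185, 0.969, -0.006]
contact_force: [-5.2, 2.1, -1.5]
grip_width: 0.0139
finger_force: 60.0
```

send_rows(motion="-0.0025 0.001 0 0; -0.0025 0.001 -0.0025 0; -0.0025 0.001 -0.004 0; -0.0025 0.001 -0.004 0")

```text
time: 23.38
tcp_pos: [0.4822, -0.3479, 0.0262]
orientation: [0.163, 0.185, 0.969, -0.006]
contact_force: [-5.1, 1.6, 0.3]
grip_width: 0.014
finger_force: 60.2
```

send_rows(motion="0 0 -0.0025 0; 0 0 -0.0025 0")

```text
time: 23.62
tcp_pos: [0.4823, -0.3479, 0.0257]
orientation: [0.163, 0.185, 0.969, -0.006]
contact_force: [-6.6, 2.8, 3.2]
grip_width: 0.0136
finger_force: 60.7
```

send_rows(motion="-0.0028 0.001 0 0; -0.0028 0.001 0 0")

```text
time: 23.88
tcp_pos: [0.4821, -0.348, 0.0257]
orientation: [0.164, 0.184, 0.969, -0.006]
contact_force: [-3.1, 0.8, -1.4]
grip_width: 0.0136
finger_force: 59.9
```

```bash
python3 - <<'E'
from h import *
import pickle
o,M=st(); f=grab_frame('wrist'); t=grab_frame('top'); pickle.dump((o,M,f,t),open('w6.pkl','wb'))
E
```

```text
t 23.88 j [-0.701  0.424 -0.395  0.457  0.149 -0.303] dq 0.004 p [ 0.4821 -0.348   0.0257] lean 18.87 head -12.9 hy 68.92 yz 2.78 F [-3.1  0.8 -1.4] w 0.0136 ff 59.9
```

send_rows(motion="-0.0018 0.0007 -0.0015 0; -0.0018 0.0007 -0.003 0; -0.0018 0.0007 -0.003 0")

```text
time: 24.35
tcp_pos: [0.4821, -0.3481, 0.0254]
orientation: [0.165, 0.184, 0.969, -0.006]
contact_force: [-1.3, 1.8, 4.1]
grip_width: 0.0139
finger_force: 60.5
```

send_rows(motion="0 0 -0.0025 0; 0 0 -0.0025 0")

```text
time: 24.6
tcp_pos: [0.4821, -0.3481, 0.0254]
orientation: [0.165, 0.184, 0.969, -0.006]
contact_force: [-4.1, 4.2, 12.5]
grip_width: 0.0137
finger_force: 61.6
```

send_rows(motion="-0.001 0 0.002 0; -0.001 0 0.002 0")

```text
time: 24.85
tcp_pos: [0.482, -0.3481, 0.0254]
orientation: [0.165, 0.184, 0.969, -0.006]
contact_force: [-1.0, 1.7, 7.2]
grip_width: 0.0138
finger_force: 60.9
```

send_rows(motion="0 0 0 0; 0 0 0 0; 0 0 0 0; 0 0 0 0", fingers=0)

```text
time: 25.35
tcp_pos: [0.4803, -0.3475, 0.0237]
orientation: [0.163, 0.185, 0.969, -0.006]
contact_force: [-0.3, -0.8, 0.5]
grip_width: 0.0427
finger_force: 0.0
```

```bash
python3 - <<'E'
from h import *
st()
E
```

```text
t 25.35 j [-0.702  0.425 -0.399  0.453  0.148 -0.304] dq 0.003 p [ 0.4803 -0.3475  0.0237] lean 18.77 head -12.86 hy 68.89 yz 2.79 F [-0.3 -0.8  0.5] w 0.0427 ff 0.0
```

send_rows(motion="-0.02 0.005 0.06 0; -0.05 0.012 0.15 0; -0.09 0.02 0.27 0; -0.15 0.03 0.4 0; -0.3 0.1 0.5 0; -0.4 0.25 0.5 0; -0.4 0.4 0.5 0; -0.4 0.5 0.5 0; -0.4 0.5 0.5 0")

```text
time: 26.48
tcp_pos: [0.3199, -0.144, 0.224]
orientation: [0.164, 0.181, 0.97, -0.005]
contact_force: [0.7, -0.4, 0.1]
grip_width: 0.0425
finger_force: 0.0
```

```bash
python3 - <<'E'
from h import *
import pickle
st(); t=grab_frame('top'); pickle.dump(t,open('w7.pkl','wb'))
b=cv2.resize(t['color'][165:275,325:425],None,fx=5,fy=5,interpolation=cv2.INTER_CUBIC)
c=cv2.resize(t['color'][110:240,140:350],None,fx=1.4,fy=1.4); k=np.zeros((550,800,3),np.uint8); k[:,:500]=b; k[:c.shape[0],505:505+c.shape[1]]=c
cv2.imwrite('pics/w7.png',cv2.cvtColor(k,cv2.COLOR_RGB2BGR))
E
```

```text
t 26.48 j [-0.502 -0.318 -0.601  0.97   0.091 -0.118] dq 0.076 p [ 0.3199 -0.144   0.224 ] lean 18.86 head -12.45 hy 69.32 yz 2.8 F [ 0.7 -0.4  0.1] w 0.0425 ff 0.0
```

View pics/w7.png

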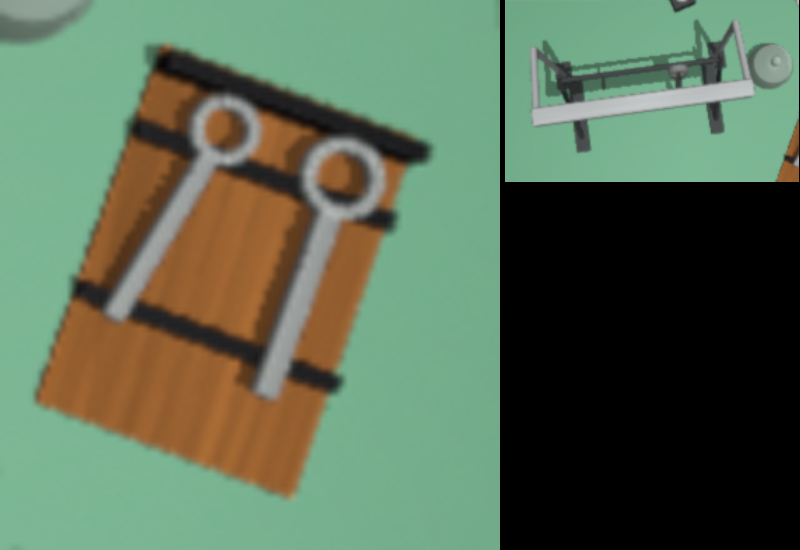

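```bash
python3 - <<'E'
from h import *
import pickle
t=pickle.load(open('w7.pkl','rb')); f0=pickle.load(open('f0.pkl','rb'))['top']
T=np.array([.4793,-.3008]); y=np.deg2rad(-20.46); c,s=np.cos(y),np.sin(y); R=np.array([[c,-s],[s,c]])
up=5
img=cv2.resize(t['color'][165:275,325:425],None,fx=up,fy=up,interpolation=cv2.INTER_CUBIC)
hsv=cv2.cvtColor(img,cv2.COLOR_RGB2HSV); m=((hsv[...,1]<60)&(hsv[...,2]>90)).astype(np.uint8)
n,l,st_,ce=cv2.connectedComponentsWithStats(m)
for i in range(1,n):
    if 2000<st_[i,4]<60000:
        ys,xs=np.where(l==i); P=(cast(t,np.c_[xs,ys]/up+[325,165]-.4,.032)[:,:2]-T)@R
        q=P[(P[:,0]>-.04)&(P[:,0]<.03)]; k=np.polyfit(q[:,0],q[:,1],1)
        print(st_[i],'rest-x min/max',np.percentile(P[:,0],[.3,99.7]).round(4),'span',np.ptp(P[:,0]).round(4),'handle angle deg',np.rad2deg(np.arctan(k[0])).round(2),'y',np.polyval(k,.017).round(4))
a=f0['color'][165:275,325:425].astype(int); b=t['color'][165:275,325:425].astype(int)
d=abs(a-b).sum(2); print('changed rows on left half of rest',(d[:,:40]>120).sum())
E
```

```text
Traceback (most recent call last):
TypeError: expected non-empty vector for x
```

```bash
python3 - <<'E'
from h import *
import pickle
t=pickle.load(open('w7.pkl','rb'))
T=np.array([.4793,-.3008]); y=np.deg2rad(-20.46); c,s=np.cos(y),np.sin(y); R=np.array([[c,-s],[s,c]])
up=5
img=cv2.resize(t['color'][165:275,325:425],None,fx=up,fy=up,interpolation=cv2.INTER_CUBIC)
hsv=cv2.cvtColor(img,cv2.COLOR_RGB2HSV); m=((hsv[...,1]<60)&(hsv[...,2]>90)).astype(np.uint8)
n,l,st_,ce=cv2.connectedComponentsWithStats(m)
for i in range(1,n):
    if st_[i,4]>2000:
        ys,xs=np.where(l==i); P=(cast(t,np.c_[xs,ys]/up+[325,165]-.4,.032)[:,:2]-T)@R
        print(st_[i],'rest-x',np.percentile(P[:,0],[.3,99.7]).round(4))
        q=P[(P[:,0]>-.04)&(P[:,0]<.03)]
        if len(q)>500:
            k=np.polyfit(q[:,0],q[:,1],1); print('  angle',np.rad2deg(np.arctan(k[0])).round(2),'y',np.polyval(k,.017).round(4))
E
```

```text
[   0    0   92   42 2950] rest-x [0.0847 0.125 ]
[ 103   95  157  226 6833] rest-x [-0.0535  0.0991]
  angle -11.86 y 0.0482
[ 253  138  132  261 8278] rest-x [-0.0667  0.0995]
  angle -1.49 y -0.0413
```

The measurements agree with a good placement: the wrench's nose is level with the laid wrench's (0.0995 m against 0.0991 m). It lies 1.5° off the rest's axis at y = -41 mm. Handing in.

```bash
python3 -c "
from h import *
print(r.close_job())"
```

```text
the job is handed in; nothing more can be done
None
```

I handed the job in at about 26.5 s; hand-in gave no verdict. The larger wrench is off its hook and, in the last top view, lies released on both ribs with its ring at the end stop, 1.5° off the rest's axis and 41 mm to the -y side. It is about 10° off the wrench already there, which is itself skewed on the rest. I got the lean by pushing against joint limits and regripped the wrench once on the mat, and nothing else looked moved.

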